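Wedge a radio unit up to the height gauge

TASK

The nose of the grey radio unit hangs low in its blue test cradle: slide the orange wedge, thin end first, straight in under the middle of the unit's front between the two front rests, until the white stripe on the unit's top has risen to the red gauge tip and you feel it nip up lightly against it (a firm touch of about 5 N, neither short of it nor jammed). Then let go and leave the wedge holding the unit there by itself; leave the blue wedge and everything else on the bench alone.

Things in the scene. Friction and masses are not known exactly. Their poses are not given: they have to be found in the camera images.
- cradle: Fixed blue open cradle, 170 mm long, 150 wide. Origin on the bench under its middle; x is the way in for the wedge (level, from the open front to the back stop), z up. The unit lies on a pivot rod (x = +70 mm, 34 mm up) and on two front rests (x = -62 mm) with a clear gap between them, y from -45 to +45 mm, open down to the bench, on which the wedge slides. The back stop takes the push.
- unit: Grey radio unit, 160 mm long (x), 130 wide, 40 high, 0.7 to 0.95 kg, black front panel with amber display; loose, 1 mm short of the back stop. Origin at the centre of its underside, axes level at the start although it then leans nose-down (front is -x) by 0.1 rad on the rests. The wedge tips its front up about the pivot rod.
- unit_front (a point): Middle of the unit's front bottom edge, which rides up the wedge: 19 mm above the bench at the start, 34 mm when the unit is level; about 80 mm before the cradle's origin along the cradle's x.
- unit_top (a point): Point on the white stripe across the unit's top, 28 mm behind its front, that comes up under the gauge tip (6 mm in front of it at the start, closer when level).
- gauge: Fixed rigid height gauge: red tip, 14 mm across, over the stripe's middle, on an arm (top 23 mm above the tip's face) from a post at the cradle's -y side. Origin at the centre of the tip's lower face: the height mark, 71 to 75 mm over the bench, 9 to 14 mm above the stripe at first. Touch is felt as a rise in the push, 0.5 to 1 N per N of touch. Final touch: 1 to 25 N; never over 45.
- wedge: Orange smooth wedge, 195 mm long, 45 wide, 0.16 kg, lying on its base. Origin at the middle of its underside; x points to the thin toe (x = +97.5 mm, 4 mm thick); top rises evenly to 42 mm at x = -57.5 mm, then a flat tail to x = -97.5 mm. Stays where it is left. Meets the unit's edge with 61 mm of it in; a push of 4 to 11 N then lifts the unit, to the gauge with 105 to 130 mm in.
- wedge_tail (a point): Centre of the orange wedge's tail block (40 mm long, 45 mm wide, 42 mm high), half-way up: the place to grip it, fingers on its two sides; 175 mm behind the toe.
- low_wedge_tail (a point): Same point on the blue wedge, half-way up (11 mm): same outline but only 22 mm high, too low for this job, to be left alone.
- multimeter: Blue handheld meter, 190 x 90 x 40 mm, lying on the bench; bystander. Origin under its middle.
- handset: Black radio handset, 120 x 60 x 34 mm with a 120 mm aerial; bystander.
- screwdriver: Red-handled screwdriver, 160 mm; bystander.
- mug: Blue mug, 80 mm across, 95 mm high; bystander.
- dial: Black square dial instrument, 75 x 75 x 60 mm; bystander.
There are look-alikes about, which are no part of the job. Several things have the shape of the wedge; the one meant has the colours described above.

How it is judged:
By the outcome, as a careful person would: the job done as asked, in the order asked, and still so for the second after the job is handed in, with the robot touching nothing.
It also fails if it takes over 72 s, if anything falls off the work surface, if the arm or the gripper's body presses on something with over 40 N, if the wrist force passes 120 N, or if a joint passes its speed limit or range.

ROBOT

A 6-joint arm with a two-finger parallel gripper is mounted at the origin on the work surface. World frame = base frame: x ahead of the robot, y to its left, z up, the work surface at z = 0. Lengths are in m, angles in rad, forces in N, time in s.
With the tool pointing down it reaches from about 0.275 to 0.75 m from the base axis. Payload 10.2 kg.
Tool frame: the origin (TCP) lies between the finger pads; the fingertips stand bot.nose_length ahead of it and the grasp point (between the pads) lies 11 mm behind it (bot.nose_length is the distance from the TCP to the fingertips, in m); z points along the fingers, x is the direction in which the jaws open and shut, and the axes are right-handed (so a half turn about z gives the same grasp; the last joint's range is limited). The gripper opens to 85 mm and grips with 20 to 120 N. Pads are 22 mm wide; open, the fingers measure 114 mm over their backs; the gripper's body (76 mm by 85 mm) begins 54 mm behind the grasp point. The pads swing forward as they close: fully open they stand 13 mm farther back than shut.
Start: joints at [-1.37, 0.313, 1.498, -0, 1.331, -0.223], TCP at [0.216, -0.479, 0.239] pointing down, gripper open.
Joint ranges: [-2.94, 2.94], [-0.97, 2.17], [0.19, 2.56], [-1.23, 4.37], [0.02, 3.11], [-2.88, 2.88]. Speed limits (rad/s): [2.39, 2.39, 3.01, 3.14, 3.14, 3.14].

INTERFACE

Orientations are given as [roll, pitch, yaw] about the fixed x, y, z axes, in that order (R = Rz(yaw) Ry(pitch) Rx(roll)).
In Python, from cell import bot gives the robot as it stands.
- The arm moves only by the tool jog_arm, never from a script. Its arguments are lists of equal length, an entry for each row: "rot": the turn, a rotation vector about the tool's x, y, z as a fraction of full scale, a list of three; "linear": the shift along the tool's x, y, z as a fraction of full scale, a list of three; "gripper": the opening, from -1 (shut) to 1 (fully open), so that 0 is half open. A call has exactly 5 rows; each row shifts and turns the commanded pose from where the row before left it, along the tool's axes as they then stand; what a row does not reach is not made up. Full scale, the value 1, is 0.12 m for a shift and 180 degrees for a turn. A row lasts 1/12 s, in which the tool goes at most 41.7 mm and 7.16 degrees, less where a joint would pass 70% of its speed; a pose out of reach is approached as far as the arm can. A call with a number of a shift or a turn outside -1 to 1 is refused whole. A call with a gripper value outside its range is refused whole. The fingers move at their own pace and stop on an object; "grip_force" is the grip in N (left out, the last holds). Time passes only in rows, so rows that do not move let the fingers close, or fill a call up. It gives the time, the measured TCP pose, the force and the opening at its end, in the units of the state.
- bot.sense(): the state, without advancing time (a new reading comes with each control period).
- bot.read_camera(name): name is "side" or "top" or "wrist"; returns a dict with "color" (480x640x3 uint8, blue, green, red), "depth" (480x640 float32, m along the optical axis (not along the pixel's ray), 0 where there is no reading), "mtx" (3x3 intrinsics, pixels), "R" (3x3) and "t" (3): a world point X has camera coordinates R X + t. Camera axes: x right, y down, z forward; pixel columns grow to the right and rows downward; lengths in m; the calibration is good to about 2 mm. A picture is of the moment at which its call begins.
- bot.sign_off(): hands the job in, once; it reports no verdict.
The state is a dict: "clock": time; "joint_positions": joint angles; "joint_vel": joint speeds; "effort": joint torques, N m; "tcp_pos": TCP position; "ee_rot": TCP orientation; "ft_force": force on the tool from outside, world axes, zero at the start; "torque": the same for the moment, N m; "gripper_width": opening from 0.0 (shut) to 1.0 (fully open).
Only numpy, scipy, OpenCV 4.12 (cv2) and the standard library are available. Lean on these libraries where they do the work, as an engineer would, in place of code of your own. Each camera call takes 0.05 s, during which the arm holds its last target.

## Working session

There is one attempt and no reset: what is moved stays moved. The work goes in short steps, Python scripts to look and compute and a tool call to move; the robot and the scene stay as the last step left them, time stands still between calls to the robot, and variables do not carry over. Pictures are saved under pics/ and viewed, and the job is handed in when it is done.

Besides the shell and the picture viewer there is one more tool, called after "Emit:" as name(argument=value, ...) on one line, values as JSON. jog_arm: Moves the arm, as the interface text tells. Shift numbers are shares of 0.12 m and turn numbers shares of 180 degrees, none past 1 either way. Its arguments: {"type":"object","properties":{"rot":{"type":"array","items":{"type":"array","items":{"type":"number"}}},"linear":{"type":"array","items":{"type":"array","items":{"type":"number"}}},"gripper":{"type":"array","items":{"type":"number"}},"grip_force":{"type":"number"}},"required":["rot","linear","gripper"]}

```bash
ls; mkdir -p pics; python3 - <<'E'
from cell import bot
import cv2
print(bot.sense(), bot.nose_length)
for n in ("side","top","wrist"):
    c=bot.read_camera(n); cv2.imwrite(f"pics/{n}0.png",c["color"])
    import numpy as np
    np.savez(f"/tmp/{n}0.npz",**c)
    print(n,c["mtx"].round(1).tolist(),c["R"].round(3).tolist(),c["t"].round(3).tolist())
E
```

```text
pics
{'clock': 0.0, 'joint_positions': array([-1.37038080e+00,  3.13468455e-01,  1.49845394e+00, -3.09697639e-05,
        1.33100427e+00, -2.23394277e-01]), 'joint_vel': array([ 1.29211944e-03,  1.27938964e-03, -5.20833221e-04,  1.56799630e-05,
        2.47415199e-04,  8.22911455e-04]), 'effort': array([-7.28671966e-04, -4.12259960e+01, -2.59746820e+01, -1.93790734e-04,
        4.05841667e-03,  1.30017384e-05]), 'tcp_pos': array([ 0.2158316 , -0.47830315,  0.23871929]), 'ee_rot': array([-3.14132644e+00,  1.30752142e-03, -1.14697897e+00]), 'ft_force': array([ 0.15721895,  0.62312902, -0.52452249]), 'torque': array([ 0.02309123, -0.00247799, -0.05874338]), 'gripper_width': 1.0032033766156219} 0.008
side [[449.4, 0.0, 325.2], [0.0, 449.4, 247.3], [0.0, 0.0, 1.0]] [[-0.972, -0.235, 0.001], [-0.184, 0.755, -0.63], [0.147, -0.612, -0.777]] [0.491, 0.137, 1.111]
top [[434.6, 0.0, 327.0], [0.0, 434.6, 237.8], [0.0, 0.0, 1.0]] [[-0.015, -1.0, 0.005], [-0.998, 0.014, -0.064], [0.064, -0.006, -0.998]] [-0.009, 0.526, 1.342]
wrist [[404.2, 0.0, 323.3], [0.0, 404.2, 233.4], [0.0, 0.0, 1.0]] [[0.41, -0.912, -0.001], [-0.88, -0.396, 0.261], [-0.239, -0.106, -0.965]] [-0.524, -0.033, 0.378]
```

View pics/side0.png

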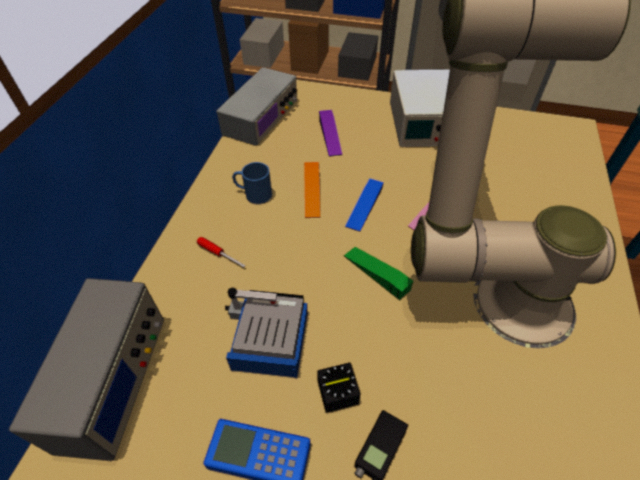

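View pics/top0.png

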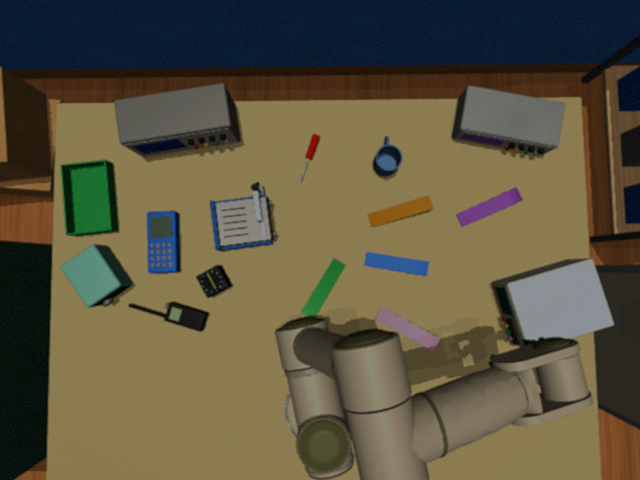

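View pics/wrist0.png

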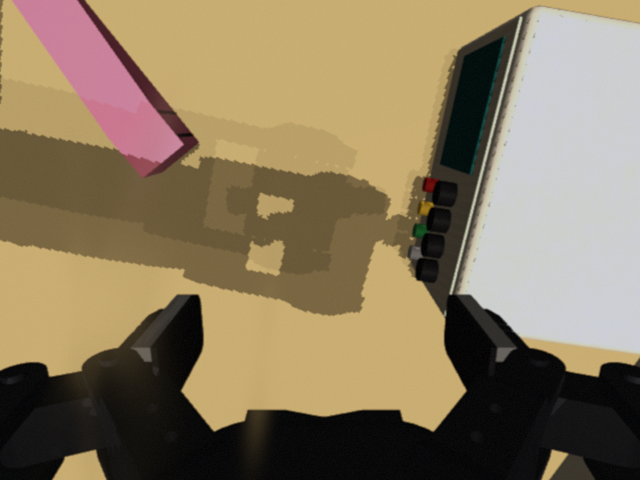

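The side and top views show the cradle at top-view (241,222), with its gauge and stripe at the right, so its open front faces right (-y world). The orange wedge is at (400,211). Next I'll measure both with depth.

```bash
cat > h.py <<'E'
import numpy as np,cv2
def ld(n): return dict(np.load(f"/tmp/{n}.npz"))
def pts(c,m=None):
    v,u=np.nonzero((c["depth"]>0)&(m if m is not None else True)); d=c["depth"][v,u]
    P=np.stack([u,v,np.ones_like(u)])*d; P=np.linalg.inv(c["mtx"])@np.stack([u*d,v*d,d])
    return (c["R"].T@(P-c["t"][:,None])).T,u,v
def ray(c,u,v,z):
    o=-c["R"].T@c["t"]; r=c["R"].T@np.linalg.inv(c["mtx"])@np.array([u,v,1.]); return o+r*(z-o[2])/r[2]
E
python3 - <<'E'
from h import *
for n in("top0","side0"):
    c=ld(n); hsv=cv2.cvtColor(c["color"],cv2.COLOR_BGR2HSV)
    m=cv2.inRange(hsv,(8,200,120),(16,255,255))
    k,l,s,ce=cv2.connectedComponentsWithStats(m)
    i=1+np.argmax(s[1:,4]); print(n,s[i],ce[i])
    M=(l==i); P,u,v=pts(c,M); print(P.min(0),P.max(0),P.mean(0))
    # height along length
    q=P[:,:2]-P[:,:2].mean(0); _,_,V=np.linalg.svd(q,full_matrices=False); a=V[0]; s_=q@a
    print("axis",a,s_.min(),s_.max())
    for lo in np.arange(-.1,.1,.02):
        b=(s_>=lo)&(s_<lo+.02)
        if b.any(): print(round(lo,2),P[b].mean(0).round(4),b.sum())
im=cv2.imread("pics/top0.png"); a=cv2.resize(im[170:265,195:285],None,fx=6,fy=6,interpolation=2); cv2.imwrite("pics/topc.png",a)
im=cv2.imread("pics/side0.png"); a=cv2.resize(im[275:385,210:320],None,fx=5,fy=5,interpolation=2); cv2.imwrite("pics/sidec.png",a)
E
```

```text
top0 [370 219   3   4   6] [371.  220.5]
[ 0.57519737 -0.15976855  0.00122659] [ 0.58495898 -0.1530809   0.00777302] [ 0.57993098 -0.15665869  0.00362216]
axis [-0.97826952 -0.2073373 ] -0.0048442130329762875 0.004618142673415142
-0.02 [ 0.5825 -0.1556  0.0042] 3
0.0 [ 0.5773 -0.1577  0.003 ] 3
side0 [304 162  16  56 802] [311.76558603 189.50249377]
[ 0.56270271 -0.34310458  0.00116812] [ 0.65021234 -0.14972124  0.04656146] [ 0.6045769  -0.2410807   0.02492994]
axis [-0.26163218  0.96516766] -0.10530967159580291 0.0917367303325701
-0.1 [ 0.6282 -0.3272  0.0415] 63
-0.08 [ 0.6224 -0.3073  0.0415] 66
-0.06 [ 0.6174 -0.2888  0.038 ] 79
-0.04 [ 0.6123 -0.2704  0.0327] 78
-0.02 [ 0.6073 -0.2513  0.028 ] 86
0.0 [ 0.6018 -0.2316  0.0233] 91
0.02 [ 0.5959 -0.2121  0.0184] 93
0.04 [ 0.5915 -0.1928  0.0132] 88
0.06 [ 0.5866 -0.1738  0.0087] 93
0.08 [ 0.5834 -0.1586  0.0052] 49
```

View pics/topc.png

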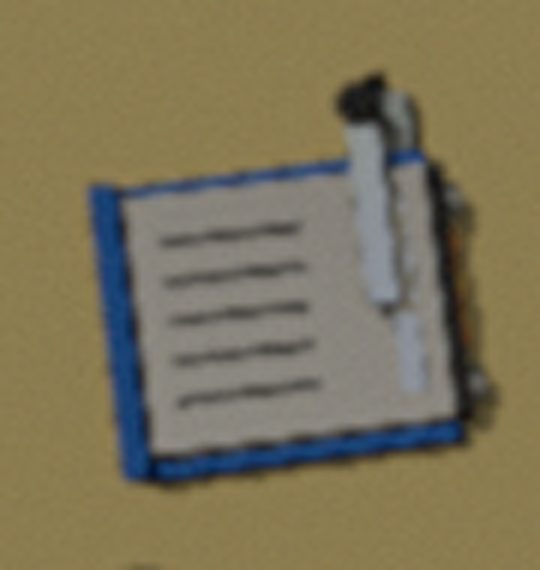

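View pics/sidec.png

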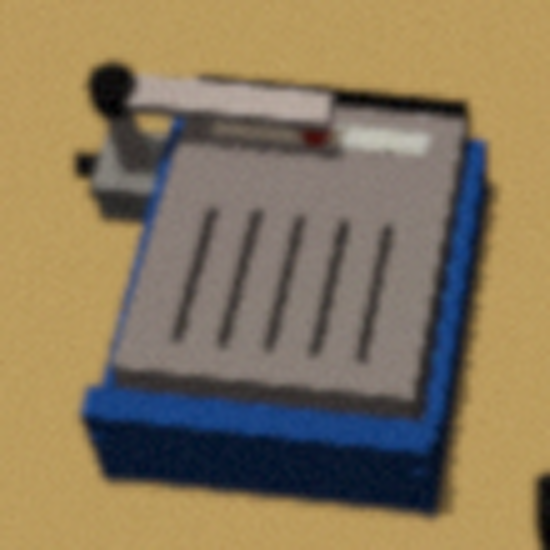

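```bash
python3 - <<'E'
from h import *
for n in ("top0","side0"):
    c=ld(n); P,u,v=pts(c); hsv=cv2.cvtColor(c["color"],cv2.COLOR_BGR2HSV)[v,u]
    roi=(abs(P[:,0]-.56)<.14)&(abs(P[:,1]-.2)<.16)&(P[:,2]>.008)
    b=roi&(hsv[:,0]>100)&(hsv[:,0]<125)&(hsv[:,1]>150)
    print(n,"blue",b.sum(),P[b].min(0),P[b].max(0))
    for nm,m in(("blueall",b),("bluehi",b&(P[:,2]>.03))):
        r=cv2.minAreaRect(P[m][:,:2].astype(np.float32)); print(nm,r,cv2.boxPoints(r).round(3).tolist())
    g=roi&(hsv[:,1]<70)&(P[:,2]>.045)&(P[:,2]<.082)
    r=cv2.minAreaRect(P[g][:,:2].astype(np.float32)); print("unit",g.sum(),r,cv2.boxPoints(r).round(3).tolist())
    A=np.c_[P[g][:,:2],np.ones(g.sum())]; co=np.linalg.lstsq(A,P[g][:,2],rcond=None)[0]
    res=A@co-P[g][:,2]; k=abs(res)<.004
    co=np.linalg.lstsq(A[k],P[g][k][:,2],rcond=None)[0]; print("plane",co,"dir",np.degrees(np.arctan2(co[1],co[0])))
    hi=roi&(P[:,2]>.085); 
    if hi.any(): print("hi",P[hi].min(0),P[hi].max(0),cv2.minAreaRect(P[hi][:,:2].astype(np.float32)))
c=ld("side0"); hsv=cv2.cvtColor(c["color"],cv2.COLOR_BGR2HSV)
# red tip
m=cv2.inRange(hsv,(0,120,50),(8,255,255))+cv2.inRange(hsv,(172,120,50),(180,255,255)); m[:280]=0;m[320:]=0;m[:,:240]=0;m[:,310:]=0
vv,uu=np.nonzero(m); print("red",uu.tolist(),vv.tolist())
if len(uu): P,_,_=pts(c,m>0); print(P.round(4).tolist())
# slots & white stripe in both
for n in("top0","side0"):
    c=ld(n); g=cv2.cvtColor(c["color"],cv2.COLOR_BGR2GRAY)
    x0,y0,x1,y1=(219,200,252,242) if n=="top0" else (240,312,292,350)
    m=(g[y0:y1,x0:x1]<80).astype(np.uint8)
    k,l,s,ce=cv2.connectedComponentsWithStats(m)
    for i in range(1,k):
        if s[i,4]>10:
            v,u=np.nonzero(l==i); Q=np.array([ray(c,a+x0,b+y0,.067)[:2] for a,b in zip(u,v)])
            f=cv2.fitLine(Q.astype(np.float32),cv2.DIST_L2,0,.01,.01).ravel(); print(n,s[i],f.round(4),np.degrees(np.arctan2(f[1],f[0])), Q.min(0),Q.max(0))
E
```

```text
top0 blue 314 [0.42157913 0.15474398 0.02550898] [0.65950653 0.33357911 0.07252118]
blueall ((0.5403032302856445, 0.24183890223503113), (0.2180197685956955, 0.16508953273296356), 8.222501754760742) [[0.42100000381469727, 0.30799999833106995], [0.4440000057220459, 0.14499999582767487], [0.6600000262260437, 0.17599999904632568], [0.6359999775886536, 0.33899998664855957]]
bluehi ((0.5403032302856445, 0.24183890223503113), (0.2180197685956955, 0.16508953273296356), 8.222501754760742) [[0.42100000381469727, 0.30799999833106995], [0.4440000057220459, 0.14499999582767487], [0.6600000262260437, 0.17599999904632568], [0.6359999775886536, 0.33899998664855957]]
unit 2309 ((0.5472139716148376, 0.24008692800998688), (0.19552730023860931, 0.27613091468811035), 82.73591613769531) [[0.39800000190734863, 0.16099999845027924], [0.671999990940094, 0.12600000202655792], [0.6970000267028809, 0.3199999928474426], [0.4230000078678131, 0.35499998927116394]]
plane [0.00754026 0.08016063 0.04403549] dir 84.62631964127928
hi [0.57646002 0.17654224 0.08533814] [0.68636763 0.20696333 0.10293948] ((0.631564736366
[... 1583 characters left out ...]
86, 0.1903, 0.0805], [0.5864, 0.1903, 0.0734], [0.5839, 0.1903, 0.0743], [0.5819, 0.1894, 0.0736], [0.5793, 0.1895, 0.0748]]
side0 [ 5  5  8 26 40] [ 0.0931 -0.9957  0.6153  0.2632] -84.65598 [0.61178919 0.23173718] [0.61954291 0.29370745]
side0 [14  6  8 26 38] [ 0.1002 -0.995   0.5954  0.2608] -84.25098 [0.5913077  0.22940929] [0.59996878 0.29137579]
side0 [23  7  8 25 35] [ 0.1017 -0.9948  0.5756  0.2578] -84.16276 [0.57170211 0.22708867] [0.57959804 0.28680634]
side0 [32  8  7 25 36] [ 0.101  -0.9949  0.5559  0.2548] -84.20142 [0.55215546 0.22530191] [0.55993632 0.28448849]
side0 [42  9  6 26 35] [ 0.1032 -0.9947  0.5357  0.2533] -84.076866 [0.53196094 0.22299494] [0.53975578 0.28391732]
```

Emit:
jog_arm(rot=[[0, 0, 0], [0, 0, 0], [0, 0, 0], [0, 0, 0], [0, 0, 0]], linear=[[0.0, -0.3, 0], [0.0, -0.3, 0], [0.03, -0.3, 0], [0.03, -0.3, 0], [0.03, -0.3, 0]], gripper=[1, 1, 1, 1, 1])

```text
clock: 0.57
tcp_pos: [0.3859, -0.4135, 0.2392]
ee_rot: [3.142, 0.0, -1.147]
ft_force: [-0.0, -0.4, 0.7]
gripper_width: 1.002
```

Emit:
jog_arm(rot=[[0, 0, 0], [0, 0, -0.038], [0, 0, -0.038], [0, 0, -0.038], [0, 0, -0.038]], linear=[[0.03, -0.3, 0], [0.03, -0.2, 0], [0, 0, 0], [0, 0, 0], [0, 0, 0]], gripper=[1, 1, 1, 1, 1])

```text
clock: 0.98
tcp_pos: [0.4425, -0.3958, 0.2388]
ee_rot: [-3.141, 0.001, -0.663]
ft_force: [-0.1, 0.8, -0.2]
gripper_width: 1.0
```

Emit:
jog_arm(rot=[[0, 0, -0.038], [0, 0, -0.038], [0, 0, -0.038], [0, 0, -0.038], [0, 0, -0.038]], linear=[[0, 0, 0], [0, 0, 0], [0, 0, 0], [0, 0, 0], [0, 0, 0]], gripper=[1, 1, 1, 1, 1])

```text
clock: 1.4
tcp_pos: [0.442, -0.3962, 0.239]
ee_rot: [-3.141, 0.0, -0.067]
ft_force: [-0.1, 0.3, -0.3]
gripper_width: 1.003
```

Emit:
jog_arm(rot=[[0, 0, -0.035], [0, 0, -0.035], [0, 0, -0.033], [0, 0, 0], [0, 0, 0]], linear=[[0, 0, 0], [0, 0, 0], [0, 0, 0], [0.3, 0, 0], [0.3, 0, 0]], gripper=[1, 1, 1, 1, 1])

```text
clock: 1.82
tcp_pos: [0.5118, -0.3788, 0.2395]
ee_rot: [-3.141, 0.0, 0.249]
ft_force: [0.4, -0.7, -0.1]
gripper_width: 1.003
```

```bash
python3 - <<'E'
from cell import bot
from h import *
for n in("wrist","top"):
    c=bot.read_camera(n); cv2.imwrite(f"pics/{n}1.png",c["color"]); np.savez(f"/tmp/{n}1.npz",**c)
print(bot.sense()["tcp_pos"],bot.sense()["ee_rot"])
c=ld("wrist1"); print(-c["R"].T@c["t"],c["R"][2])
E
```

```text
[ 0.51493918 -0.3765397   0.23819392] [-3.14045008e+00 -5.20977249e-04  2.54536003e-01]
[ 0.49588491 -0.31490411  0.3738811 ] [ 0.06286867 -0.25300223 -0.96542084]
```

View pics/wrist1.png

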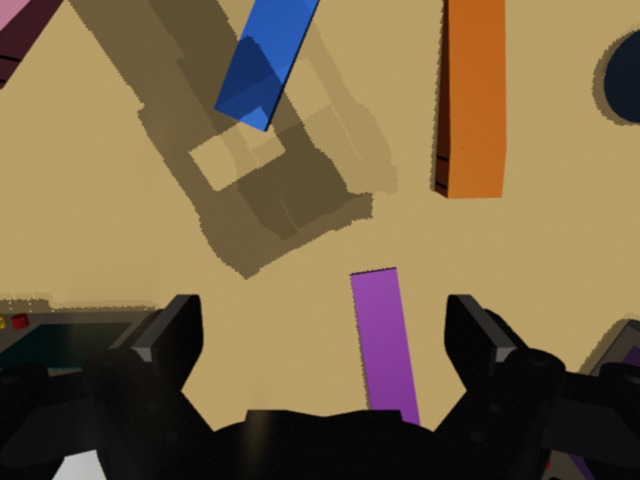

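The wrist view shows the orange tail's end at about (448–503, 197), with the tail crease near v=150. I'll cast these points onto z=42 mm.

```bash
python3 - <<'E'
from h import *
c=ld("wrist1"); hsv=cv2.cvtColor(c["color"],cv2.COLOR_BGR2HSV)
m=cv2.inRange(hsv,(6,190,170),(18,255,255)); m[:,:420]=0;m[210:]=0
rows=[155,165,175,185,192]
L=[];R=[]
for v in rows:
    u=np.nonzero(m[v])[0]; a=ray(c,u.min()-.5,v,.042);b=ray(c,u.max()+.5,v,.042); L.append(a);R.append(b); print(v,u.min(),u.max(),a.round(4),b.round(4),np.linalg.norm(a-b).round(4))
for col in(460,475,490):
    v=np.nonzero(m[:,col])[0]; print(col,v.max(),ray(c,col,v.max()+.5,.042).round(4))
M=(np.array(L)+np.array(R))/2; f=cv2.fitLine(M[:,:2].astype(np.float32),2,0,.01,.01).ravel();print(f)
P,u,v=pts(c,m>0); k=(P[:,2]>.039); r=cv2.minAreaRect(P[k][:,:2].astype(np.float32)); print(r,cv2.boxPoints(r).round(4).tolist())
r=cv2.minAreaRect(P[:,:2].astype(np.float32)); print(r, P[:,2].max())
E
```

```text
155 451 504 [ 0.601  -0.3131  0.042 ] [ 0.6433 -0.3024  0.042 ] 0.0436
165 450 503 [ 0.6029 -0.3208  0.042 ] [ 0.6454 -0.3101  0.042 ] 0.0439
175 450 502 [ 0.6055 -0.3285  0.042 ] [ 0.6475 -0.3179  0.042 ] 0.0433
185 449 501 [ 0.6073 -0.3365  0.042 ] [ 0.6496 -0.3259  0.042 ] 0.0436
192 449 501 [ 0.6092 -0.3421  0.042 ] [ 0.6517 -0.3313  0.042 ] 0.0438
460 197 [ 0.62   -0.3441  0.042 ]
475 197 [ 0.632 -0.341  0.042]
490 196 [ 0.6438 -0.3372  0.042 ]
[ 0.27229264 -0.96221447  0.6263494  -0.32286298]
((0.6238149404525757, -0.3129348158836365), (0.044423483312129974, 0.058089740574359894), 14.95620346069336) [[0.5949000120162964, -0.2906000018119812], [0.6098999977111816, -0.3467000126838684], [0.6528000235557556, -0.3352999985218048], [0.6377999782562256, -0.2791000008583069]]
((0.6109615564346313, -0.26621919870376587), (0.04486946389079094, 0.155007466673851), 15.411663055419922) 0.043961267795001174
```

Emit:
jog_arm(rot=[[0, 0, -0.0024], [0, 0, 0], [0, 0, 0], [0, 0, 0], [0, 0, 0]], linear=[[0.25, -0.05, 0], [0.25, -0.05, 0.1], [0.25, -0.05, 0.2], [0.25, -0.05, 0.3], [0.017, -0.007, 0.3]], gripper=[1, 1, 1, 1, 1])

```text
clock: 2.33
tcp_pos: [0.6234, -0.3226, 0.1347]
ee_rot: [3.14, -0.002, 0.262]
ft_force: [0.6, -0.3, 0.4]
gripper_width: 0.998
```

Emit:
jog_arm(rot=[[0, 0, 0], [0, 0, 0], [0, 0, 0], [0, 0, 0], [0, 0, 0]], linear=[[0, 0, 0.2], [0, 0, 0.1], [0, 0, 0], [0, 0, 0], [0, 0, 0]], gripper=[1, 1, 1, 1, 1])

```text
clock: 2.75
tcp_pos: [0.6208, -0.326, 0.1021]
ee_rot: [3.139, -0.002, 0.258]
ft_force: [0.4, -0.0, 1.1]
gripper_width: 0.997
```

```bash
python3 - <<'E'
from cell import bot
from h import *
c=bot.read_camera("wrist"); cv2.imwrite(f"pics/wrist2.png",c["color"]); np.savez(f"/tmp/wrist2.npz",**c)
print(bot.sense()["tcp_pos"],bot.sense()["ee_rot"])
hsv=cv2.cvtColor(c["color"],cv2.COLOR_BGR2HSV)
m=cv2.inRange(hsv,(6,190,150),(18,255,255))
P,u,v=pts(c,m>0)
k=P[:,2]>.039; r=cv2.minAreaRect(P[k][:,:2].astype(np.float32)); print(r,cv2.boxPoints(r).round(4).tolist())
E
```

```text
[ 0.62081752 -0.32588941  0.10209197] [ 3.13853752e+00 -2.35651320e-03  2.58049239e-01]
((0.643101155757904, -0.30685853958129883), (0.006357691716402769, 0.0597352609038353), 12.651510238647461) [[0.6334999799728394, -0.2784000039100647], [0.6464999914169312, -0.3366999924182892], [0.6527000069618225, -0.3352999985218048], [0.6396999955177307, -0.2770000100135803]]
```

View pics/wrist2.png

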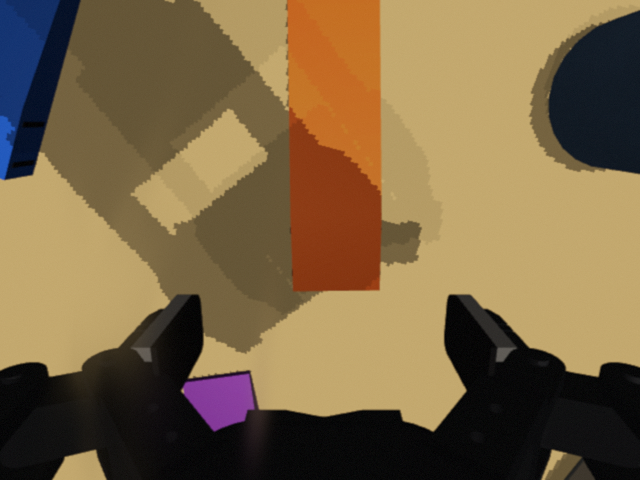

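The wedge centre (u≈335) sits about 5 mm to the right of the jaw centre (u≈325). That agrees with the TCP readout, so I'll correct it and go down.

Emit:
jog_arm(rot=[[0, 0, -0.001], [0, 0, 0], [0, 0, 0], [0, 0, 0], [0, 0, 0]], linear=[[0.057, -0.021, 0], [0, 0, 0.15], [0, 0, 0.15], [0, 0, 0.15], [0, 0, 0]], gripper=[1, 1, 1, 1, 1])

```text
clock: 3.22
tcp_pos: [0.6254, -0.3197, 0.0426]
ee_rot: [-3.138, 0.003, 0.262]
ft_force: [-0.2, -0.1, 0.2]
gripper_width: 0.997
```

Emit:
jog_arm(rot=[[0, 0, 0], [0, 0, 0], [0, 0, 0], [0, 0, 0], [0, 0, 0]], linear=[[0, 0, 0], [0, 0, 0], [0, 0, 0], [0, 0, 0], [0, 0, 0]], gripper=[1, 1, 1, 1, 1])

```text
clock: 3.63
tcp_pos: [0.6266, -0.321, 0.0465]
ee_rot: [3.141, -0.001, 0.262]
ft_force: [-0.7, 0.0, 0.1]
gripper_width: 0.997
```

Emit:
jog_arm(rot=[[0, 0, 0], [0, 0, 0], [0, 0, 0], [0, 0, 0], [0, 0, 0]], linear=[[0, 0, 0.1], [0, 0, 0.1], [0, 0, 0.06], [0, 0, 0], [0, 0, 0]], gripper=[1, 1, 1, 1, 1])

```text
clock: 4.05
tcp_pos: [0.6259, -0.3206, 0.0133]
ee_rot: [-3.14, 0.001, 0.262]
ft_force: [0.2, 0.4, 0.9]
gripper_width: 1.001
```

Emit:
jog_arm(rot=[[0, 0, 0], [0, 0, 0], [0, 0, 0], [0, 0, 0], [0, 0, 0]], linear=[[0, 0, 0], [0, 0, 0], [0, 0, 0], [0, 0, 0], [0, 0, 0]], gripper=[0.3, 0.3, 0.3, 0.3, 0.3], grip_force=40)

```text
clock: 4.47
tcp_pos: [0.6263, -0.3209, 0.0146]
ee_rot: [3.141, -0.0, 0.262]
ft_force: [-0.0, 0.1, -0.2]
gripper_width: 0.649
```

Emit:
jog_arm(rot=[[0, 0, 0], [0, 0, 0], [0, 0, 0], [0, 0, 0], [0, 0, 0]], linear=[[0, 0, 0], [0, 0, 0], [0, 0, 0], [0, 0, 0], [0, 0, 0]], gripper=[-0.3, -0.3, -0.3, -0.3, -0.3], grip_force=40)

```text
clock: 4.88
tcp_pos: [0.6264, -0.3209, 0.0147]
ee_rot: [3.141, -0.0, 0.262]
ft_force: [0.6, -0.6, 3.0]
gripper_width: 0.521
```

Emit:
jog_arm(rot=[[0, 0, 0], [0, 0, 0], [0, 0, 0], [0, 0, 0], [0, 0, 0]], linear=[[0, 0, 0], [0, 0, -0.05], [0, 0, -0.1], [0, 0, -0.1], [0, 0, 0]], gripper=[-0.3, -0.3, -0.3, -0.3, -0.3], grip_force=60)

```text
clock: 5.3
tcp_pos: [0.6274, -0.3216, 0.048]
ee_rot: [3.138, -0.003, 0.262]
ft_force: [0.8, 0.2, -1.3]
gripper_width: 0.517
```

```bash
python3 - <<'E'
from cell import bot
from h import *
for n in("wrist","side","top"):
    c=bot.read_camera(n); cv2.imwrite(f"pics/{n}3.png",c["color"]); np.savez(f"/tmp/{n}3.npz",**c)
print(bot.sense()["tcp_pos"],bot.sense()["ee_rot"],bot.sense()["ft_force"],bot.sense()["gripper_width"])
a=ld("side3");P=-a["R"].T@a["t"];print("sidecam",P)
# unit plane-based slots
c0=ld("side0");o=-c0["R"].T@c0["t"]
g=cv2.cvtColor(c0["color"],cv2.COLOR_BGR2GRAY)
for n in("side0","side3"):
    c=ld(n);P,u,v=pts(c); hsv=cv2.cvtColor(c["color"],cv2.COLOR_BGR2HSV)[v,u]
    s=(v>312)&(v<350)&(u>245)&(u<292)&(P[:,2]>.04)
    A=np.c_[P[s][:,:2],np.ones(s.sum())]; co=np.linalg.lstsq(A,P[s][:,2],rcond=None)[0]; print("plane",co,np.degrees(np.arctan2(co[1],co[0])))
    g=cv2.cvtColor(c["color"],cv2.COLOR_BGR2GRAY)
    m=(g[312:350,240:292]<80).astype(np.uint8); k,l,st,_=cv2.connectedComponentsWithStats(m)
    o=-c["R"].T@c["t"];Ki=np.linalg.inv(c["mtx"])
    for i in range(1,k):
        if st[i,4]<20: continue
        vv,uu=np.nonzero(l==i); r=(c["R"].T@Ki@np.stack([uu+240,vv+312,np.ones(len(uu))])).T
        t=(co[2]+co[0]*o[0]+co[1]*o[1]-o[2])/(r[:,2]-co[0]*r[:,0]-co[1]*r[:,1]); X=o+r*t[:,None]
        f=cv2.fitLine(X[:,:2].astype(np.float32),2,0,.01,.01).ravel(); print(f.round(4),X[:,2].mean().round(4),np.degrees(np.arctan2(-f[1],-f[0])).round(2))
E
```

```text
[ 0.62620703 -0.32070373  0.04441039] [ 3.14157920e+00 -1.27034477e-05  2.61751589e-01] [ 0.5057883   0.16448913 -1.47421896] 0.5194659469586448
sidecam [0.33933281 0.692045   0.94840413]
plane [-0.01035233  0.09972626  0.0495948 ] 95.92650496043575
[ 0.1198 -0.9928  0.6145  0.2645] 0.0696 96.88
[ 0.1241 -0.9923  0.5947  0.262 ] 0.0696 97.13
[ 0.1233 -0.9924  0.5749  0.259 ] 0.0695 97.08
[ 0.1205 -0.9927  0.5553  0.2559] 0.0694 96.92
[ 0.1202 -0.9928  0.5352  0.2545] 0.0694 96.9
plane [-0.01344211  0.10346422  0.05038522] 97.4024247089171
[ 0.1211 -0.9926  0.5947  0.2618] 0.0695 96.96
[ 0.1272 -0.9919  0.5553  0.2563] 0.0694 97.31
[ 0.1234 -0.9924  0.5354  0.2539] 0.0695 97.09
```

View pics/wrist3.png

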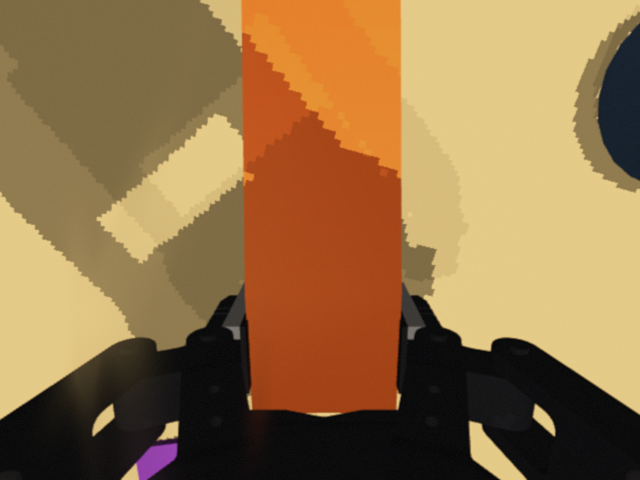

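View pics/side3.png

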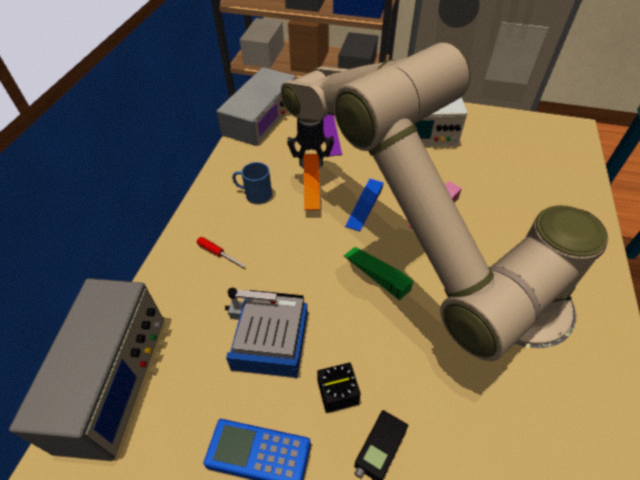

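```bash
python3 - <<'E'
from h import *
c=ld("top3");P,u,v=pts(c)
for nm,x0,x1,y0,y1,zm in(("mug",.62,.85,-.22,-.05,.015),("driver",.6,.85,-.02,.14,.006)):
    k=(P[:,0]>x0)&(P[:,0]<x1)&(P[:,1]>y0)&(P[:,1]<y1)&(P[:,2]>zm); print(nm,k.sum(),P[k].min(0),P[k].max(0))
for p in((388,158),(312,137),(302,181)): print(p,ray(c,*p,.09 if p[0]==388 else .01))
im=cv2.resize(c["color"][120:270,200:420],None,fx=3.5,fy=3.5,interpolation=2); cv2.imwrite("pics/top3c.png",im)
# tip: top view arm edges, z>.085
c=ld("side3");P,u,v=pts(c);k=(abs(P[:,0]-.6)<.1)&(abs(P[:,1]-.19)<.04)&(P[:,2]>.088)&(u>250)
q=P[k]; print(q.shape,q.min(0),q.max(0)); f=cv2.fitLine(q[:,:2].astype(np.float32),2,0,.01,.01).ravel(); print(f)
E
```

```text
mug 340 [ 0.62143507 -0.21986231  0.01603003] [ 0.83402638 -0.1650648   0.10196391]
driver 326 [ 0.60002187 -0.016273    0.00601747] [0.84944501 0.13865603 0.03188766]
(388, 158) [ 0.758401   -0.20221019  0.09      ]
(312, 137) [0.84946743 0.02667928 0.01      ]
(302, 181) [0.70806057 0.06011033 0.01      ]
(192, 3) [0.57492162 0.17561909 0.08804225] [0.63386192 0.19826097 0.09840972]
[0.9929132  0.11884207 0.60319495 0.18808262]
```

View pics/top3c.png

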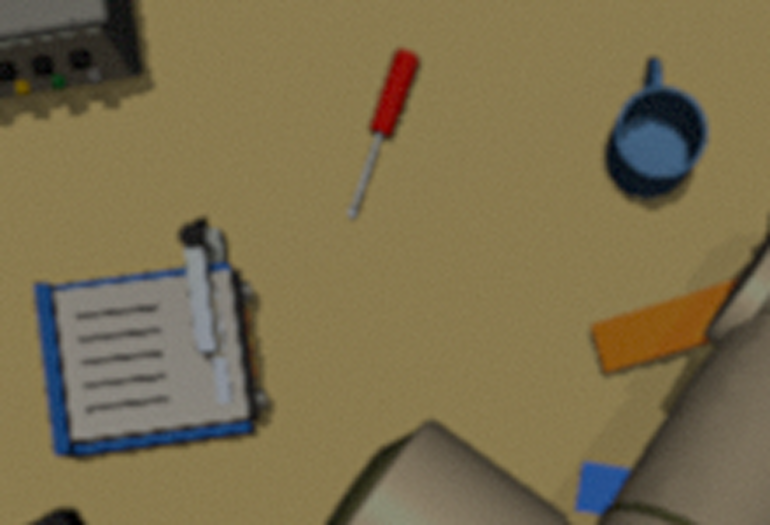

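Emit:
jog_arm(rot=[[0, 0, 0.0222], [0, 0, 0.0223], [0, 0, 0], [0, 0, 0], [0, 0, 0]], linear=[[0, 0, 0], [0, 0, 0], [0.04, -0.2, 0], [0.04, -0.25, 0], [0.04, -0.25, 0]], gripper=[-0.3, -0.3, -0.3, -0.3, -0.3])

```text
clock: 5.87
tcp_pos: [0.6297, -0.2349, 0.0434]
ee_rot: [-3.141, 0.001, 0.121]
ft_force: [-0.3, 0.1, -1.9]
gripper_width: 0.522
```

Emit:
jog_arm(rot=[[0, 0, 0], [0, 0, 0], [0, 0, 0], [0, 0, 0], [0, 0, 0]], linear=[[0.04, -0.25, 0], [0, -0.25, 0], [0, -0.25, 0], [0, -0.25, 0], [0, -0.25, 0]], gripper=[-0.3, -0.3, -0.3, -0.3, -0.3])

```text
clock: 6.28
tcp_pos: [0.6161, -0.0847, 0.0438]
ee_rot: [-3.141, 0.001, 0.122]
ft_force: [0.3, -0.0, -2.0]
gripper_width: 0.515
```

Emit:
jog_arm(rot=[[0, 0, 0], [0, 0, 0], [0, 0, 0], [0, 0, 0], [0, 0, 0]], linear=[[0, -0.15, 0], [0, -0.1, 0], [0, 0, 0], [0, 0, 0], [0, 0, 0]], gripper=[-0.3, -0.3, -0.3, -0.3, -0.3])

```text
clock: 6.7
tcp_pos: [0.6134, -0.0577, 0.0442]
ee_rot: [3.141, -0.0, 0.121]
ft_force: [1.2, -0.7, -2.6]
gripper_width: 0.522
```

```bash
python3 - <<'E'
from cell import bot
from h import *
for n in("wrist","side","top"):
    c=bot.read_camera(n); cv2.imwrite(f"pics/{n}4.png",c["color"]); np.savez(f"/tmp/{n}4.npz",**c)
print(bot.sense()["tcp_pos"],bot.sense()["ee_rot"],bot.sense()["ft_force"],bot.sense()["gripper_width"])
E
```

```text
[ 0.61329892 -0.05758633  0.0442337 ] [ 3.14149018e+00 -6.39516010e-06  1.20516000e-01] [ 0.3839218  -0.20457394 -1.44913347] 0.5181001346305423
```

View pics/wrist4.png

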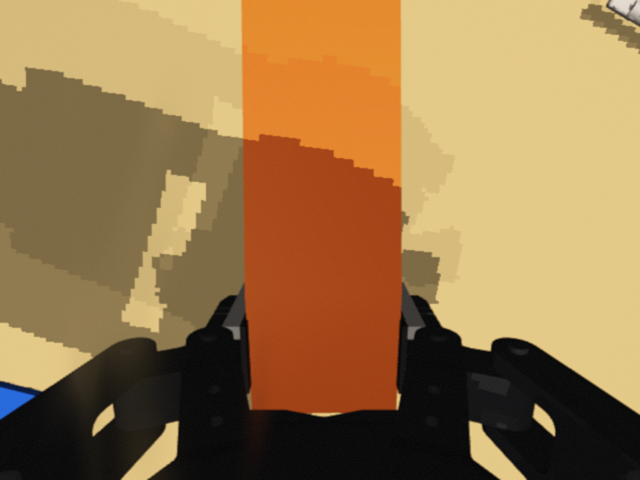

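View pics/top4.png

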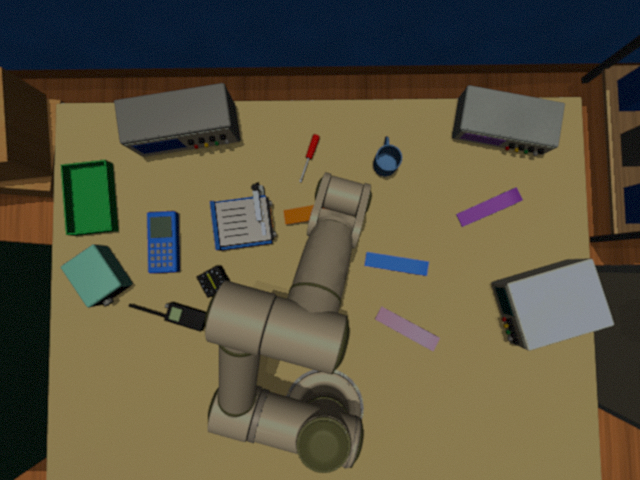

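The top view shows the toe at about (285,215), lined up with the middle of the unit's front at about (270,218). I'll check the lateral offset numerically in the side view.

```bash
python3 - <<'E'
from h import *
d=np.array([-.1219,.9925]); n=np.array([-.9925,-.1219]); o=np.array([.5749,.259])
for nm in("side4","top4"):
    c=ld(nm); hsv=cv2.cvtColor(c["color"],cv2.COLOR_BGR2HSV)
    m=cv2.inRange(hsv,(7,170,60),(18,255,255))
    P,u,v=pts(c,m>0)
    k=(P[:,1]>-.06)&(P[:,1]<.14)&(abs(P[:,0]-.6)<.07)&(P[:,2]>.02); P=P[k]
    s=(P[:,:2]-o)@d; y=(P[:,:2]-o)@n
    print(nm,k.sum(),s.max())
    for a in np.arange(-.28,-.13,.02):
        b=(s>=a)&(s<a+.02)
        if b.sum()>4: print(round(a,2),b.sum(),"y",y[b].min().round(4),y[b].max().round(4),"mid",((y[b].min()+y[b].max())/2).round(4),P[b][:,2].mean().round(4))
E
```

```text
side4 1217 -0.144869240932195
-0.28 133 y -0.0217 0.0233 mid 0.0008 0.062
-0.26 138 y -0.0216 0.0233 mid 0.0008 0.0576
-0.24 140 y -0.0221 0.0239 mid 0.0009 0.0534
-0.22 139 y -0.0214 0.0239 mid 0.0013 0.0481
-0.2 143 y -0.0215 0.0242 mid 0.0014 0.0434
-0.18 145 y -0.0213 0.0241 mid 0.0014 0.0387
-0.16 115 y -0.021 0.0239 mid 0.0015 0.0343
top4 385 -0.14512066631281062
-0.24 37 y -0.0219 0.0137 mid -0.0041 0.0536
-0.22 95 y -0.0209 0.0224 mid 0.0007 0.0493
-0.2 94 y -0.0207 0.0223 mid 0.0008 0.0446
-0.18 91 y -0.0214 0.0223 mid 0.0004 0.04
-0.16 68 y -0.0212 0.0221 mid 0.0004 0.0357
```

Emit:
jog_arm(rot=[[0, 0, 0], [0, 0, 0], [0, 0, 0], [0, 0, 0], [0, 0, 0]], linear=[[0, 0, 0.1], [0, 0, 0.1], [0, 0, 0.03], [0, 0, 0.01], [0, 0, 0]], gripper=[-0.3, -0.3, -0.3, -0.3, -0.3])

```text
clock: 7.27
tcp_pos: [0.6129, -0.0565, 0.0147]
ee_rot: [-3.141, 0.001, 0.122]
ft_force: [-0.5, 0.6, 0.1]
gripper_width: 0.517
```

Emit:
jog_arm(rot=[[0, 0, 0], [0, 0, 0], [0, 0, 0], [0, 0, 0], [0, 0, 0]], linear=[[0, 0, 0], [0, 0, 0], [0, 0, 0], [0, 0, 0], [0, 0, 0]], gripper=[-0.3, -0.3, -0.3, -0.3, -0.3])

```text
clock: 7.68
tcp_pos: [0.6131, -0.0564, 0.0154]
ee_rot: [-3.142, 0.0, 0.122]
ft_force: [0.3, 0.3, -1.7]
gripper_width: 0.517
```

Emit:
jog_arm(rot=[[0, 0, 0], [0, 0, 0], [0, 0, 0], [0, 0, 0], [0, 0, 0]], linear=[[0, 0, 0.007], [0, 0, 0], [0, 0, 0], [0, 0, 0], [0, 0, 0]], gripper=[-0.3, -0.3, 0.3, 0.3, 0.3])

```text
clock: 8.1
tcp_pos: [0.6133, -0.0565, 0.0148]
ee_rot: [3.142, -0.0, 0.122]
ft_force: [0.2, -0.2, -0.6]
gripper_width: 0.653
```

Emit:
jog_arm(rot=[[0, 0, 0], [0, 0, 0], [0, 0, 0], [0, 0, 0], [0, 0, 0]], linear=[[0, 0, 0], [0, 0, 0], [0, 0, 0], [0, 0, 0], [0, 0, 0]], gripper=[-0.3, -0.3, -0.3, -0.3, -0.3], grip_force=40)

```text
clock: 8.52
tcp_pos: [0.6134, -0.0565, 0.015]
ee_rot: [3.141, -0.001, 0.122]
ft_force: [0.5, 0.6, 3.1]
gripper_width: 0.522
```

Emit:
jog_arm(rot=[[0, 0, 0], [0, 0, 0], [0, 0, 0], [0, 0, 0], [0, 0, 0]], linear=[[0, -0.05, 0], [0, -0.1, 0], [0, -0.1, 0], [0, -0.1, 0], [0, -0.1, 0]], gripper=[-0.3, -0.3, -0.3, -0.3, -0.3])

```text
clock: 8.93
tcp_pos: [0.6065, -0.0012, 0.015]
ee_rot: [3.141, -0.0, 0.123]
ft_force: [-0.1, -2.6, 5.2]
gripper_width: 0.522
```

Emit:
jog_arm(rot=[[0, 0, 0], [0, 0, 0], [0, 0, 0], [0, 0, 0], [0, 0, 0]], linear=[[0, -0.06, 0], [0, -0.06, 0], [0, -0.06, 0], [0, -0.06, 0], [0, 0, 0]], gripper=[-0.3, -0.3, -0.3, -0.3, -0.3])

```text
clock: 9.35
tcp_pos: [0.6029, 0.0283, 0.0149]
ee_rot: [-3.141, -0.0, 0.123]
ft_force: [0.1, 3.2, 7.3]
gripper_width: 0.526
```

Emit:
jog_arm(rot=[[0, 0, 0], [0, 0, 0], [0, 0, 0], [0, 0, 0], [0, 0, 0]], linear=[[0, -0.03, 0], [0, -0.03, 0], [0, -0.03, 0], [0, -0.03, 0], [0, -0.03, 0]], gripper=[-0.3, -0.3, -0.3, -0.3, -0.3])

```text
clock: 9.77
tcp_pos: [0.6009, 0.0446, 0.015]
ee_rot: [3.141, -0.0, 0.123]
ft_force: [0.5, -6.6, 4.8]
gripper_width: 0.522
```

Emit:
jog_arm(rot=[[0, 0, 0], [0, 0, 0], [0, 0, 0], [0, 0, 0], [0, 0, 0]], linear=[[0, -0.03, 0], [0, -0.03, 0], [0, -0.03, 0], [0, -0.03, 0], [0, -0.03, 0]], gripper=[-0.3, -0.3, -0.3, -0.3, -0.3])

```text
clock: 10.18
tcp_pos: [0.5988, 0.0619, 0.015]
ee_rot: [3.14, -0.0, 0.123]
ft_force: [0.7, -7.0, 5.2]
gripper_width: 0.523
```

```bash
python3 - <<'E'
from cell import bot
from h import *
for n in("wrist","side"):
    c=bot.read_camera(n); cv2.imwrite(f"pics/{n}5.png",c["color"]); np.savez(f"/tmp/{n}5.npz",**c)
print(bot.sense()["tcp_pos"],bot.sense()["ee_rot"],bot.sense()["ft_force"],bot.sense()["gripper_width"])
c=cv2.imread("pics/side5.png"); cv2.imwrite("pics/side5c.png",cv2.resize(c[200:380,190:350],None,fx=3.3,fy=3.3,interpolation=2))
E
```

```text
[0.59870084 0.0625533  0.014965  ] [ 3.14107408e+00 -4.68074370e-04  1.22817816e-01] [ 0.11181549 -2.98271609  5.52090917] 0.5206555773999089
```

View pics/wrist5.png

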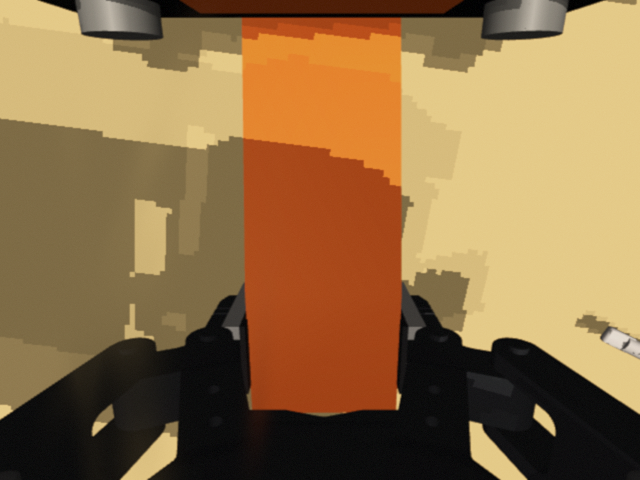

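View pics/side5c.png

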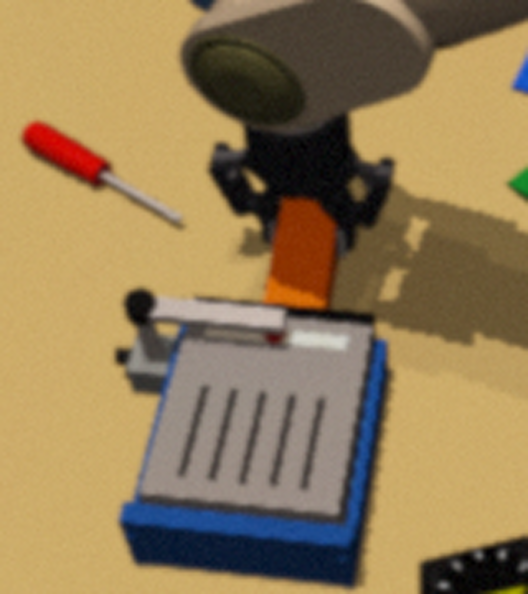

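The wrist view shows the wedge (242–400) centred between the front feet (160–482). The unit is lifting with a push of about 7 N. I'll creep from here.

Emit:
jog_arm(rot=[[0, 0, 0], [0, 0, 0], [0, 0, 0], [0, 0, 0], [0, 0, 0]], linear=[[0, -0.015, 0], [0, -0.015, 0], [0, -0.015, 0], [0, -0.015, 0], [0, -0.015, 0]], gripper=[-0.3, -0.3, -0.3, -0.3, -0.3])

```text
clock: 10.7
tcp_pos: [0.5977, 0.0707, 0.015]
ee_rot: [3.14, -0.0, 0.122]
ft_force: [1.2, -7.6, 4.8]
gripper_width: 0.525
```

Emit:
jog_arm(rot=[[0, 0, 0], [0, 0, 0], [0, 0, 0], [0, 0, 0], [0, 0, 0]], linear=[[0, -0.01, 0], [0, -0.01, 0], [0, -0.01, 0], [0, -0.01, 0], [0, -0.01, 0]], gripper=[-0.3, -0.3, -0.3, -0.3, -0.3])

```text
clock: 11.12
tcp_pos: [0.597, 0.0767, 0.015]
ee_rot: [3.14, -0.0, 0.123]
ft_force: [0.4, -6.9, 5.5]
gripper_width: 0.525
```

```bash
cat > look.py <<'E'
from cell import bot
from h import *
import sys
c=bot.read_camera("side"); np.savez(f"/tmp/side{sys.argv[1]}.npz",**c)
s=bot.sense(); d=np.array([-.1219,.9925]); o=np.array([.5749,.259])
print("toe in",((s["tcp_pos"][:2]-o)@d+.175+.108).round(4),s["ft_force"].round(2),s["ee_rot"].round(4))
P,u,v=pts(c)
k=(v>312)&(v<350)&(u>245)&(u<292)&(P[:,2]>.04)
A=np.c_[(P[k][:,:2]-o)@d,np.ones(k.sum())]; co=np.linalg.lstsq(A,P[k][:,2],rcond=None)[0]; print("tilt",co)
cv2.imwrite(f"pics/tip{sys.argv[1]}.png",cv2.resize(c["color"][285:320,235:310],None,fx=10,fy=10,interpolation=2))
E
python3 look.py 6
```

```text
toe in 0.0996 [ 1.16 -5.8   5.85] [ 3.1405e+00 -3.0000e-04  1.2260e-01]
tilt [0.05134972 0.07163242]
```

View pics/tip6.png

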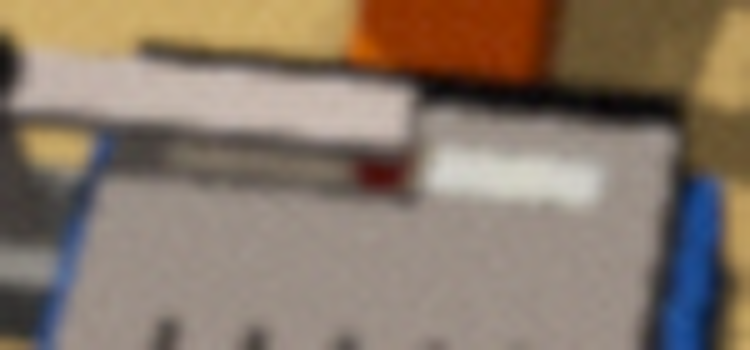

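The tip is still above the stripe and the tilt has halved to 0.051 rad. I'll continue at 1 mm per row.

Emit:
jog_arm(rot=[[0, 0, 0], [0, 0, 0], [0, 0, 0], [0, 0, 0], [0, 0, 0]], linear=[[0, -0.008, 0], [0, -0.008, 0], [0, -0.008, 0], [0, -0.008, 0], [0, -0.008, 0]], gripper=[-0.3, -0.3, -0.3, -0.3, -0.3])

```text
clock: 11.58
tcp_pos: [0.5964, 0.0814, 0.015]
ee_rot: [3.14, -0.0, 0.123]
ft_force: [1.0, -7.3, 5.2]
gripper_width: 0.518
```

Emit:
jog_arm(rot=[[0, 0, 0], [0, 0, 0], [0, 0, 0], [0, 0, 0], [0, 0, 0]], linear=[[0, -0.008, 0], [0, -0.008, 0], [0, -0.008, 0], [0, -0.008, 0], [0, -0.008, 0]], gripper=[-0.3, -0.3, -0.3, -0.3, -0.3])

```text
clock: 12.0
tcp_pos: [0.5958, 0.0862, 0.015]
ee_rot: [3.14, -0.0, 0.123]
ft_force: [1.1, -7.0, 5.8]
gripper_width: 0.52
```

```bash
python3 look.py 7
```

```text
toe in 0.1091 [-0.23 -6.81  5.34] [ 3.1405e+00 -4.0000e-04  1.2260e-01]
tilt [0.03382549 0.07229042]
```

View pics/tip7.png

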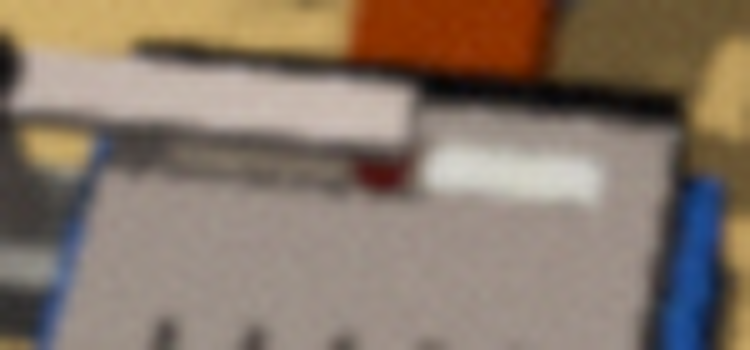

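Emit:
jog_arm(rot=[[0, 0, 0], [0, 0, 0], [0, 0, 0], [0, 0, 0], [0, 0, 0]], linear=[[0, -0.005, 0], [0, -0.005, 0], [0, -0.005, 0], [0, -0.005, 0], [0, -0.005, 0]], gripper=[-0.3, -0.3, -0.3, -0.3, -0.3])

```text
clock: 12.47
tcp_pos: [0.5954, 0.0892, 0.015]
ee_rot: [3.14, -0.0, 0.122]
ft_force: [0.9, -7.1, 5.2]
gripper_width: 0.52
```

Emit:
jog_arm(rot=[[0, 0, 0], [0, 0, 0], [0, 0, 0], [0, 0, 0], [0, 0, 0]], linear=[[0, -0.005, 0], [0, -0.005, 0], [0, -0.005, 0], [0, -0.005, 0], [0, -0.005, 0]], gripper=[-0.3, -0.3, -0.3, -0.3, -0.3])

```text
clock: 12.88
tcp_pos: [0.595, 0.0922, 0.015]
ee_rot: [3.14, -0.0, 0.123]
ft_force: [0.0, -7.3, 4.8]
gripper_width: 0.521
```

```bash
python3 look.py 8
```

```text
toe in 0.1151 [ 1.28 -6.33  4.81] [ 3.1405e+00 -4.0000e-04  1.2250e-01]
tilt [0.02418172 0.07268668]
```

View pics/tip8.png

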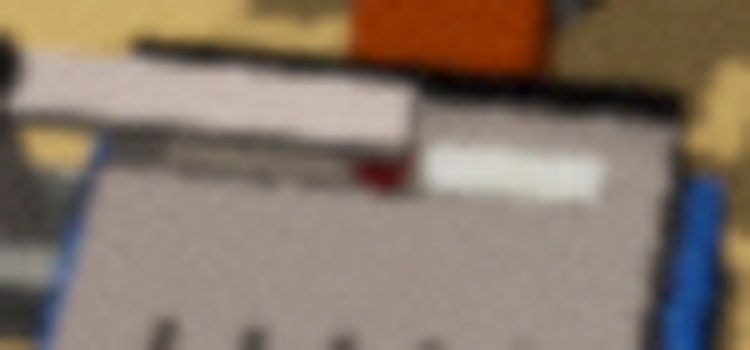

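Emit:
jog_arm(rot=[[0, 0, 0], [0, 0, 0], [0, 0, 0], [0, 0, 0], [0, 0, 0]], linear=[[0, -0.004, 0], [0, -0.004, 0], [0, -0.004, 0], [0, -0.004, 0], [0, -0.004, 0]], gripper=[-0.3, -0.3, -0.3, -0.3, -0.3])

```text
clock: 13.35
tcp_pos: [0.5947, 0.0945, 0.015]
ee_rot: [3.14, -0.0, 0.123]
ft_force: [1.2, -6.9, 5.0]
gripper_width: 0.521
```

Emit:
jog_arm(rot=[[0, 0, 0], [0, 0, 0], [0, 0, 0], [0, 0, 0], [0, 0, 0]], linear=[[0, -0.005, 0], [0, -0.005, 0], [0, -0.005, 0], [0, -0.005, 0], [0, -0.005, 0]], gripper=[-0.3, -0.3, -0.3, -0.3, -0.3])

```text
clock: 13.77
tcp_pos: [0.5946, 0.0964, 0.015]
ee_rot: [3.139, -0.0, 0.123]
ft_force: [1.2, -16.9, 4.4]
gripper_width: 0.516
```

Emit:
jog_arm(rot=[[0, 0, 0], [0, 0, 0], [0, 0, 0], [0, 0, 0], [0, 0, 0]], linear=[[0, -0.004, 0], [0, -0.004, 0], [0, -0.004, 0], [0, -0.004, 0], [0, -0.004, 0]], gripper=[-0.3, -0.3, -0.3, -0.3, -0.3])

```text
clock: 14.18
tcp_pos: [0.5945, 0.0971, 0.0149]
ee_rot: [3.136, -0.0, 0.122]
ft_force: [2.4, -25.5, 4.6]
gripper_width: 0.518
```

The push went up to 25 N, too firm, because I sent one step too many. Contact began near y≈0.0956, so I'll back off and approach again more gently.

Emit:
jog_arm(rot=[[0, 0, 0], [0, 0, 0], [0, 0, 0], [0, 0, 0], [0, 0, 0]], linear=[[0, 0.01, 0], [0, 0.01, 0], [0, 0.01, 0], [0, 0, 0], [0, 0, 0]], gripper=[-0.3, -0.3, -0.3, -0.3, -0.3])

```text
clock: 14.6
tcp_pos: [0.5945, 0.097, 0.015]
ee_rot: [3.141, -0.001, 0.122]
ft_force: [0.2, -2.9, 4.7]
gripper_width: 0.522
```

Emit:
jog_arm(rot=[[0, 0, 0], [0, 0, 0], [0, 0, 0], [0, 0, 0], [0, 0, 0]], linear=[[0, 0.01, 0], [0, 0.01, 0], [0, 0.01, 0], [0, 0, 0], [0, 0, 0]], gripper=[-0.3, -0.3, -0.3, -0.3, -0.3])

```text
clock: 15.02
tcp_pos: [0.5945, 0.0948, 0.015]
ee_rot: [-3.14, -0.0, 0.123]
ft_force: [-0.2, 6.0, 6.2]
gripper_width: 0.523
```

Emit:
jog_arm(rot=[[0, 0, 0], [0, 0, 0], [0, 0, 0], [0, 0, 0], [0, 0, 0]], linear=[[0, -0.003, 0], [0, -0.003, 0], [0, -0.003, 0], [0, -0.003, 0], [0, -0.003, 0]], gripper=[-0.3, -0.3, -0.3, -0.3, -0.3])

```text
clock: 15.43
tcp_pos: [0.5946, 0.0949, 0.015]
ee_rot: [3.141, -0.0, 0.123]
ft_force: [0.3, -6.7, 5.3]
gripper_width: 0.518
```

Emit:
jog_arm(rot=[[0, 0, 0], [0, 0, 0], [0, 0, 0], [0, 0, 0], [0, 0, 0]], linear=[[0, -0.001, 0], [0, -0.001, 0], [0, -0.001, 0], [0, -0.001, 0], [0, -0.001, 0]], gripper=[-0.3, -0.3, -0.3, -0.3, -0.3])

```text
clock: 15.85
tcp_pos: [0.5945, 0.0951, 0.0149]
ee_rot: [3.14, -0.0, 0.123]
ft_force: [0.1, -7.2, 5.1]
gripper_width: 0.52
```

Emit:
jog_arm(rot=[[0, 0, 0], [0, 0, 0], [0, 0, 0], [0, 0, 0], [0, 0, 0]], linear=[[0, -0.001, 0], [0, -0.001, 0], [0, -0.001, 0], [0, -0.001, 0], [0, -0.001, 0]], gripper=[-0.3, -0.3, -0.3, -0.3, -0.3])

```text
clock: 16.27
tcp_pos: [0.5946, 0.0955, 0.015]
ee_rot: [3.14, -0.0, 0.123]
ft_force: [0.3, -8.7, 4.8]
gripper_width: 0.522
```

Emit:
jog_arm(rot=[[0, 0, 0], [0, 0, 0], [0, 0, 0], [0, 0, 0], [0, 0, 0]], linear=[[0, -0.001, 0], [0, -0.001, 0], [0, -0.001, 0], [0, 0, 0], [0, 0, 0]], gripper=[-0.3, -0.3, -0.3, -0.3, -0.3])

```text
clock: 16.68
tcp_pos: [0.5945, 0.0957, 0.015]
ee_rot: [3.14, -0.0, 0.123]
ft_force: [0.4, -10.7, 4.8]
gripper_width: 0.522
```

The push rose by about 3.6 N over the 7.1 N baseline, which means roughly 4–7 N of touch. Now I'll take the push off (the wedge self-locks) and release.

Emit:
jog_arm(rot=[[0, 0, 0], [0, 0, 0], [0, 0, 0], [0, 0, 0], [0, 0, 0]], linear=[[0, 0.004, 0], [0, 0.004, 0], [0, 0.003, 0], [0, 0, 0], [0, 0, 0]], gripper=[-0.3, -0.3, -0.3, -0.3, -0.3])

```text
clock: 17.1
tcp_pos: [0.5945, 0.0957, 0.0149]
ee_rot: [-3.142, -0.0, 0.123]
ft_force: [-0.1, -2.1, 4.9]
gripper_width: 0.524
```

Emit:
jog_arm(rot=[[0, 0, 0], [0, 0, 0], [0, 0, 0], [0, 0, 0], [0, 0, 0]], linear=[[0, 0, 0], [0, 0, 0], [0, 0, 0], [0, 0, 0], [0, 0, 0]], gripper=[0.15, 0.2, 0.3, 0.4, 0.5])

```text
clock: 17.52
tcp_pos: [0.5945, 0.0948, 0.0145]
ee_rot: [-3.141, 0.001, 0.122]
ft_force: [0.3, 0.5, -0.8]
gripper_width: 0.747
```

Emit:
jog_arm(rot=[[0, 0, 0], [0, 0, 0], [0, 0, 0], [0, 0, 0], [0, 0, 0]], linear=[[0, 0, 0], [0, 0, 0], [0, 0, 0], [0, 0, 0], [0, 0, 0]], gripper=[0.5, 0.5, 0.5, 0.5, 0.5])

```text
clock: 17.93
tcp_pos: [0.5947, 0.0945, 0.0147]
ee_rot: [-3.142, -0.0, 0.122]
ft_force: [-0.4, -0.2, -0.8]
gripper_width: 0.749
```

```bash
python3 look.py 9; python3 - <<'E'
from cell import bot
import cv2
c=bot.read_camera("wrist"); cv2.imwrite("pics/wrist9.png",c["color"])
E
```

```text
toe in 0.1173 [ 0.03 -0.6  -0.5 ] [-3.1416  0.      0.1219]
tilt [0.02352784 0.07298195]
```

View pics/wrist9.png

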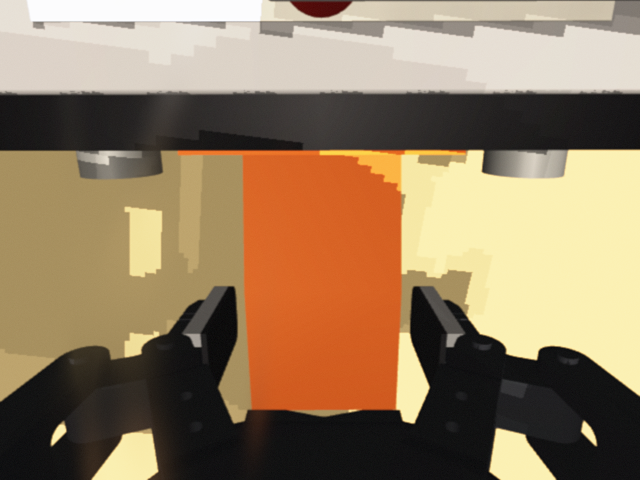

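View pics/tip9.png

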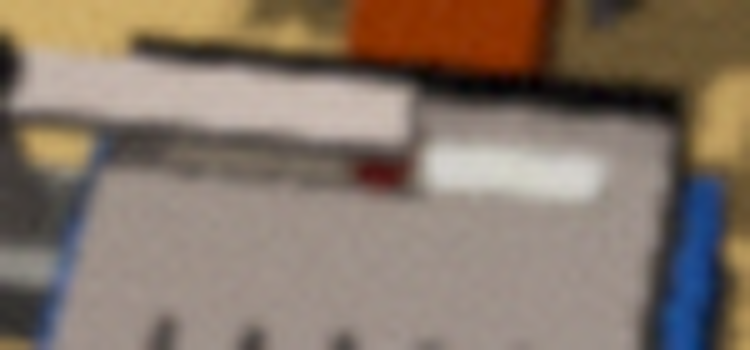

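The wrist view shows both fingers clear of the wedge, which is centred between the front feet. Now I'll rise straight up.

Emit:
jog_arm(rot=[[0, 0, 0], [0, 0, 0], [0, 0, 0], [0, 0, 0], [0, 0, 0]], linear=[[0, 0, -0.1], [0, 0, -0.2], [0, 0, -0.2], [0, 0, -0.25], [0, 0, -0.25]], gripper=[0.5, 0.5, 0.5, 0.5, 0.5])

```text
clock: 18.45
tcp_pos: [0.5945, 0.0945, 0.1368]
ee_rot: [-3.142, -0.0, 0.122]
ft_force: [0.2, 0.3, -0.1]
gripper_width: 0.75
```

Emit:
jog_arm(rot=[[0, 0, 0], [0, 0, 0], [0, 0, 0], [0, 0, 0], [0, 0, 0]], linear=[[0, 0.2, -0.2], [0, 0.2, 0], [0, 0.2, 0], [0, 0, 0], [0, 0, 0]], gripper=[0.5, 0.5, 0.5, 0.5, 0.5])

```text
clock: 18.87
tcp_pos: [0.6035, 0.0222, 0.1595]
ee_rot: [3.142, -0.001, 0.12]
ft_force: [-0.8, 0.8, -0.1]
gripper_width: 0.752
```

```bash
python3 look.py 10; python3 - <<'E'
from cell import bot
from h import *
c=bot.read_camera("wrist"); cv2.imwrite("pics/wrist10.png",c["color"])
hsv=cv2.cvtColor(c["color"],cv2.COLOR_BGR2HSV)
m=cv2.inRange(hsv,(6,180,120),(18,255,255)); P,u,v=pts(c,m>0)
d=np.array([-.1219,.9925]); n=np.array([-.9925,-.1219]); o=np.array([.5749,.259])
k=(P[:,2]>.035)&(P[:,2]<.05); s=(P[k][:,:2]-o)@d; y=(P[k][:,:2]-o)@n
print("tail end s",np.percentile(s,1),"-> in",np.percentile(s,1)+.195+.108,"lat",np.percentile(y,[2,98]))
cv2.imwrite("pics/side10.png",bot.read_camera("side")["color"])
E
```

```text
toe in 0.0455 [-0.64 -0.03 -1.46] [-3.1414e+00 -3.0000e-04  1.2130e-01]
tilt [0.01842416 0.07294314]
tail end s -0.1849750467231528 -> in 0.11802495327684721 lat [-0.02072229  0.02191759]
```

View pics/wrist10.png

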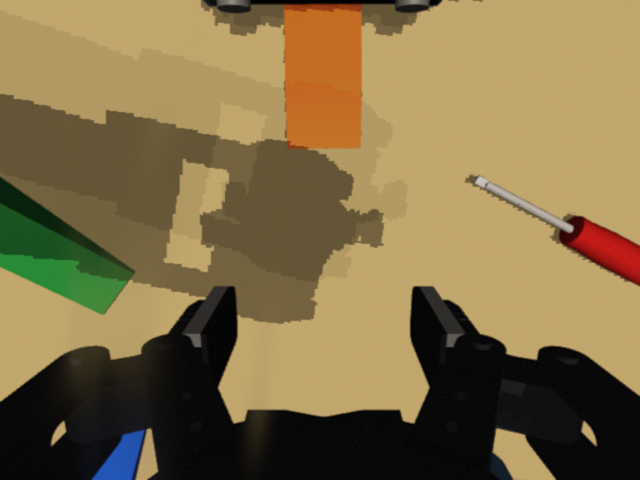

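View pics/side10.png

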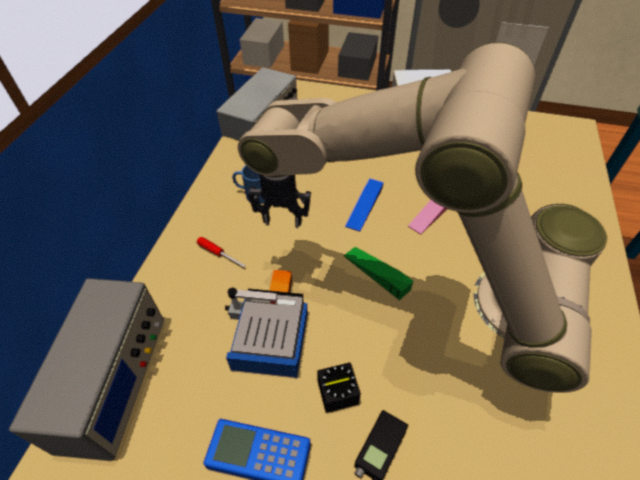

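The wedge sits centred with about 118 mm in by the wrist camera, which matches the gripped position. The unit stays up and the gripper is clear of everything, so I'll hand in.

```bash
python3 -c "
from cell import bot
print(bot.sign_off())"
```

```text
the job is handed in; nothing more can be done
None
```

I slid the orange wedge in under the middle of the unit's front until the stripe touched the red gauge tip. Then I released it and handed the job in at about 19 s. The final touch should be around 4–7 N.

- **Over-push:** On the first approach I sent one step too many and the push reached 25.5 N, about 18 N above baseline. That means roughly 18–37 N of touch, which is too firm but under the 45 N limit.
- **Correction:** I pulled the wedge back about 2 mm to clear the tip and crept in again. The push went from 7.1 N free to 10.7 N at the end, which gives the 4–7 N figure. I then took the push off and let go; the wedge had not moved when I unloaded it the same way before.
- **Last checks:** After release the wrist camera put the wedge about 118 mm in and within 1 mm of the cradle's centre line. That matches where it stood when gripped, to about 1 mm. The unit stayed raised, leaning 0.02 rad against 0.10 at the start, and the arm was clear of everything.
- **Not confirmed:** I did not measure the touch again after letting go. Camera accuracy alone can't rule out a slip of well under a millimetre.

I touched nothing else on the bench, including the blue wedge.

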